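# Lock the battery hatch with the slot key

### The arm

A 6-joint arm with a two-finger parallel gripper is mounted at the origin on a cart in front of the work surface, level with it; the furniture and walls round the work are solid. World frame = base frame: x ahead of the robot, y to its left, z up, the work surface at z = 0. Lengths are in m, angles in degrees, forces in N, time in s.
With the tool pointing down it reaches from about 0.275 to 0.85 m from the base axis. Payload 19 kg.
Tool frame: the origin (TCP) lies at the centre of the arm's flange, where the gripper is bolted on; the fingertips stand 173 mm ahead of it and the grasp point (between the pads) lies 155 mm ahead of it; z points along the fingers, y is the direction in which the jaws open and shut (so a half turn about z gives the same grasp; the last joint's range is limited). The gripper opens to 85 mm and grips with 20 to 120 N. Pads are 22 mm wide; open, the fingers measure 114 mm over their backs; the gripper's body (76 mm by 85 mm) begins 54 mm behind the grasp point. The pads swing forward as they close: fully open they stand 13 mm farther back than shut.
Start: joints at [68.468, 8.623, 82.357, -0, 89.026, -7.678], TCP at [0.138, 0.558, 0.405] pointing down, gripper open.
Joint ranges: [-160.23, 160.23], [-39.13, 120.54], [6.94, 153.29], [-79.49, 259.48], [9.18, 160.14], [-161.06, 161.06]. Speed limits (degrees/s): [108.29, 108.29, 127.2, 172.46, 172.46, 172.46].

### API

Orientations are given as a 3x3 rotation matrix whose columns are the frame's x, y, z axes.
In Python, from workcell import ctrl gives the robot as it stands.
- The arm moves only by the tool arm_command, never from a script. Its argument "deltas" is text: rows parted by semicolons, each of 7 numbers parted by spaces: the closure, from -1 (fully open) to 1 (shut), then the shift along the tool's x, y, z in m, then the turn, a rotation vector about the tool's x, y, z in rad. In form: grip dx dy dz wx wy wz; .... A call has 1 to 10 rows; each row shifts and turns the commanded pose from where the row before left it, along the tool's axes as they then stand; what a row does not reach is not made up. A row lasts 1/12 s, in which the tool goes at most 41.7 mm and 7.16 degrees, less where a joint would pass 70% of its speed; a pose out of reach is approached as far as the arm can. A call with a gripper value outside its range is refused whole. The fingers move at their own pace and stop on an object; "grip_force" is the grip in N (left out, the last holds). Time passes only in rows, so rows that do not move let the fingers close. It gives the time, the measured TCP pose, the force and the opening at its end, in the units of the state.
- ctrl.sense(): the state, without advancing time (a new reading comes with each control period).
- ctrl.grab_frame(name): name is "side" or "top" or "wrist"; returns (picture, depth): 384x512x3 uint8, red, green, blue; 384x512 float32, m along the optical axis (not along the pixel's ray), 0 where there is no reading.
- ctrl.camera_info(name): a dict with "camera_matrix" (3x3 intrinsics, pixels), "R" (3x3) and "t" (3): a world point X has camera coordinates R X + t; the wrist camera has in their place "hand_eye" (4x4, takes a point from camera to tool coordinates, whose origin is the TCP and whose axes are the flange's). Camera axes: x right, y down, z forward; pixel columns grow to the right and rows downward; lengths in m; the calibration is good to about 2 mm. A picture is of the moment at which its call begins: read the wrist's pose just before it. camera_info takes no time and is no camera call.
- ctrl.job_done(): hands the job in, once; it reports no verdict.
Trained networks look in the newest picture that a camera, given by its name, has taken for a name from the list of things; names that differ only in an ending like _2 or _b are one class to them, and where a whole thing is asked for, a point or a joint stands for the part that bears it (a point fixed in the world has none). Each returns a list of dicts, best first, with "score" (0 to 1); they miss things now and then, are a little off and sometimes report something else, mostly with a low value. They report only what shows in the picture. A call takes as long as a camera call. They do not tell look-alikes from the thing itself.
- ctrl.recognise(camera, thing): "pixel" ([row, column] in pixels, amid what is visible of it).
- ctrl.outline_of(camera, thing): "region" (384x512 bool, what is visible of it) and "pixel" ([row, column] in pixels, amid what is visible of it).
The state is a dict: "time_s": time; "q": joint angles; "joint_velocities": joint speeds; "tau": joint torques, N m; "ee_pos": TCP position; "tool_rot": TCP orientation; "contact_force": force on the tool from outside, world axes, zero at the start; "ft_torque": the same for the moment, N m; "grip_width": finger opening in m.
Only numpy, scipy, OpenCV 4.12 (cv2) and the standard library are available. Lean on these libraries where they do the work, as an engineer would, in place of code of your own. Each camera call takes 0.05 s, during which the arm holds its last target.

### The job

Lock the battery hatch of the grey monitor box: with the slot key from its stand, feel the blade into the slot of the brass fastener, push the fastener in gently against its spring and turn it clockwise until it springs back up in the locked position at the red ticks. Then put the key back in its stand, blade down and fully home. Touch the box only with the key, never press hard on it, and leave the other things where they stand.

Things in the scene. Friction and masses are not known exactly. Their poses are not given: they have to be found in the camera images.
- monitor: Grey die-cast monitor box, fixed to the worktop, 90 (x) x 130 (y) x 46 (z) mm, with 6 mm thick mounting ears out to 86 mm either side along y. Origin at the centre of its underside, z up. Its battery hatch, a bare aluminium plate, is the -y two thirds of the top, with a 36 mm hole in which a round brass fastener head, 25 mm across, stands 2 mm proud.
- fastener_seat (a point): Nominal centre of the fastener's top face, at x 0, y -22, z 48 mm in the box's frame; axes as the box. The fastener floats: its true centre lies up to 4.5 mm from here in the box's x and, independently, up to 2.5 mm in y; the offset is not reported. It stays put under side loads below about 6 N and gives way above that (within that range), so it centres itself on the blade while turning.
- white_tick (a point): Centre of a small white tick on the hatch, 23.5 mm from fastener_seat towards the box's +y (its twin is at -y); axes as the box. A straight slot, 4 mm wide and 4 mm deep, open at both ends, crosses the head through its true centre. Unlocked (cam_turn 0), the slot runs along the box's y, towards the white ticks; locked, towards the two red ticks.
- cam_turn (a joint): Turn of the fastener head in rad, positive clockwise seen from above. Starts within 0.05 of 0 (unlocked, slot along the box's y); locked is about 1.40 (80 degrees, slot at the red ticks). Stops at -0.08 and 1.48; play of about 0.08 either way in both end positions. Turning takes about 0.05 N m.
- cam_press (a joint): How far the head is pushed down, in m: 0 up, 0.0065 at the hard stop. The spring takes 3 N to start and 9 N at 5 mm. A hidden lug blocks turning unless the head is down by 4 mm or more; between the end positions it stays down about 4 mm by itself; at the locked position it springs up to 0 when the push is let off and cannot turn back.
- key_grip (a point): Slot key: a loose 90 g tool, 80 mm long, upright in its stand, blade down. This point is the centre of its blue handle, 30 (x) x 12 (y) x 42 (z) mm, x along the blade's width, z up from blade to handle. Grip the handle across its 12 mm. Under the handle is a round flange, 24 mm across, from 34 to 38 mm above the blade tip.
- key_tip (a point): Centre of the lower edge of the slot key's flat steel blade, 59 mm under key_grip; axes as key_grip. The blade is 14 mm wide (x), 2.5 mm thick (y) and 14 mm tall, then a 6 mm round shank up to the flange. Square-ended, no taper.
- stand_mouth (a point): Centre of the top of the key stand, a black 56x56x36 mm block fixed to the worktop; its axes are the block's. A straight pocket 18 mm (x) x 8 mm (y) goes right through it; the key hangs in it by its flange, which rests on the top, so the blade tip is then 34 mm below this point. The key's x axis lies along the pocket's x, either way round.
- short_shaft_mid (a point): bystander: short grey steel shaft standing upright, 24 mm across, 56 mm high; point 10 mm above the middle of its underside; leave it alone
- hex_key_mid (a point): bystander: dark hexagon key lying flat, 33x93 mm, 7 mm thick; point 10 mm above the middle of its underside; leave it alone
- centre_punch_mid (a point): bystander: dark centre punch lying flat, 115 mm long, 11 mm thick; point 10 mm above the middle of its underside; leave it alone
- vee_block_mid (a point): bystander: grey steel V-block, 45x40x30 mm; point 10 mm above the middle of its underside; leave it alone
- stepped_shaft_mid (a point): bystander: grey stepped steel shaft standing upright, 28 mm across, 81 mm high; point 10 mm above the middle of its underside; leave it alone
There are look-alikes about, which are no part of the job. Of the things that look like the part that bears key_grip, take the one that is farthest to the robot's left at the start.

How it is judged:
By the outcome, as a careful person would: the job done as asked, in the order asked, and still so for the second after the job is handed in, with the robot touching nothing.
It also fails if it takes over 72 s, if anything falls off the work surface, if the arm or the gripper's body presses on something with over 40 N, if the wrist force passes 120 N, or if a joint passes its speed limit or range.

## Working session

There is one attempt and no reset: what is moved stays moved. The work goes in short steps, Python scripts to look and compute and a tool call to move; the robot and the scene stay as the last step left them, time stands still between calls to the robot, and variables do not carry over. Pictures are saved under pics/ and viewed, and the job is handed in when it is done.

Besides the shell and the picture viewer there is one more tool, called after "Emit:" by a JSON object that holds its "fn" and its "kwargs". arm_command: Moves the arm, as the interface text tells. Its arguments: {"type":"object","properties":{"deltas":{"type":"string"},"grip_force":{"type":"number"}},"required":["deltas"]}

```bash
ls; mkdir -p pics; cat > h.py <<'E'
import numpy as np, cv2
from workcell import ctrl
def save(n,im,s=None):
    cv2.imwrite(f'pics/{n}.png',cv2.cvtColor(im,cv2.COLOR_RGB2BGR))
def cam(name,st=None):
    c=ctrl.camera_info(name); K=np.array(c['camera_matrix'])
    if name=='wrist':
        st=st or ctrl.sense(); H=np.array(c['hand_eye']); T=np.eye(4);T[:3,:3]=st['tool_rot'];T[:3,3]=st['ee_pos']
        M=np.linalg.inv(T@H); return K,M[:3,:3],M[:3,3]
    return K,np.array(c['R']),np.array(c['t'])
def w(px,d,C):  # px (N,2) row col, depth
    K,R,t=C; px=np.atleast_2d(px).astype(float); d=np.atleast_1d(d)
    r=np.c_[px[:,1],px[:,0],np.ones(len(px))]@np.linalg.inv(K).T*d[:,None]
    return (r-t)@R
def wz(px,z,C): # intersect plane z
    K,R,t=C; px=np.atleast_2d(px).astype(float)
    r=np.c_[px[:,1],px[:,0],np.ones(len(px))]@np.linalg.inv(K).T@R
    o=-R.T@t; return o+r*((z-o[2])/r[:,2])[:,None]
def proj(X,C):
    K,R,t=C; p=(np.atleast_2d(X)@R.T+t)@K.T; return p[:,[1,0]]/p[:,2:]
E
python3 - <<'E'
from h import *
for n in ['top','side','wrist']:
    st=ctrl.sense(); im,d=ctrl.grab_frame(n); save(n+'0',im); np.savez(f'{n}0.npz',im=im,d=d,p=st['ee_pos'],R=st['tool_rot'])
print(ctrl.sense())
for n in ['top','side']:
  C=cam(n)
  print(n,-C[1].T@C[2])
  d=np.load(n+'0.npz')['d']
  for th in ['monitor','key_grip','stand_mouth','fastener_seat','white_tick']:
    for r in ctrl.recognise(n,th):
        p=r['pixel']; dd=d[int(p[0]),int(p[1])]
        print(n,th,np.round(p,1),round(r['score'],2),w(p,dd,C).round(3))
E
```

```text
pics
{'time_s': 0.15, 'q': array([ 6.84701365e+01,  8.64457310e+00,  8.23833335e+01, -7.20044890e-04,
        8.90269775e+01, -7.67688799e+00]), 'joint_velocities': array([-0.0257603 , -0.02190419, -0.12265368, -0.04874855,  0.00724615,
       -0.02332279]), 'tau': array([ 2.62619455e-03, -7.13368893e+01, -5.71047556e+01, -1.02290924e-04,
        7.01321434e-03,  5.38769609e-05]), 'ee_pos': array([0.13767653, 0.55824582, 0.40422282]), 'tool_rot': array([[-9.70913350e-01,  2.39430889e-01, -3.39850179e-04],
       [ 2.39431102e-01,  9.70912944e-01, -8.95682242e-04],
       [ 1.15510943e-04, -9.51000549e-04, -9.99999541e-01]]), 'contact_force': array([ 0.2287183 , -0.45727086, -0.35447278]), 'ft_torque': array([-0.01937745, -0.02807888,  0.04295946]), 'grip_width': 0.08572031732670196}
top [0.47728484 0.09890454 1.11762343]
top monitor [192.2 227. ] 0.76 [[0.526 0.155 0.044]]
top key_grip [119.5 306.4] 0.58 [[ 0.684 -0.028  0.059]]
top key_grip [141.7 367.4] 0.52 [[ 0.628 -0.16   0.072]]
top stand_mouth [185.3 325.6] 0.69 [[ 0.536 -0.069  0.04 ]]
top fastener_seat [192.7 227.5] 0.9 [[0.525 0.154 0.044]]
top white_tick [192.1 230.4] 0.86 [[0.526 0.147 0.05 ]]
side [ 0.513985   -0.62979593  0.61389627]
side monitor [198.1 240.7] 0.72 [[0.516 0.119 0.044]]
side monitor [171.8 252.2] 0.54 [[ 0.556  0.311 -0.001]]
side key_grip [247.3 251.4] 0.77 [[ 0.534 -0.086  0.07 ]]
side key_grip [279.7 306.7] 0.73 [[ 0.637 -0.169  0.058]]
side stand_mouth [263.  254.5] 0.88 [[ 0.54  -0.098  0.035]]
side fastener_seat [200.4 241.4] 0.84 [[0.518 0.108 0.045]]
side fastener_seat [238.7 319.7] 0.25 [[ 0.69  -0.042  0.042]]
side white_tick [201.3 241.9] 0.67 [[0.519 0.101 0.047]]
```

```bash
python3 - <<'E'
import cv2
for n in ['top','side']:
    im=cv2.imread(f'pics/{n}0.png'); cv2.imwrite(f'pics/{n}0b.png',cv2.resize(im,(800,600),interpolation=cv2.INTER_CUBIC))
E
```

```text
(no output)
```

View pics/top0b.png

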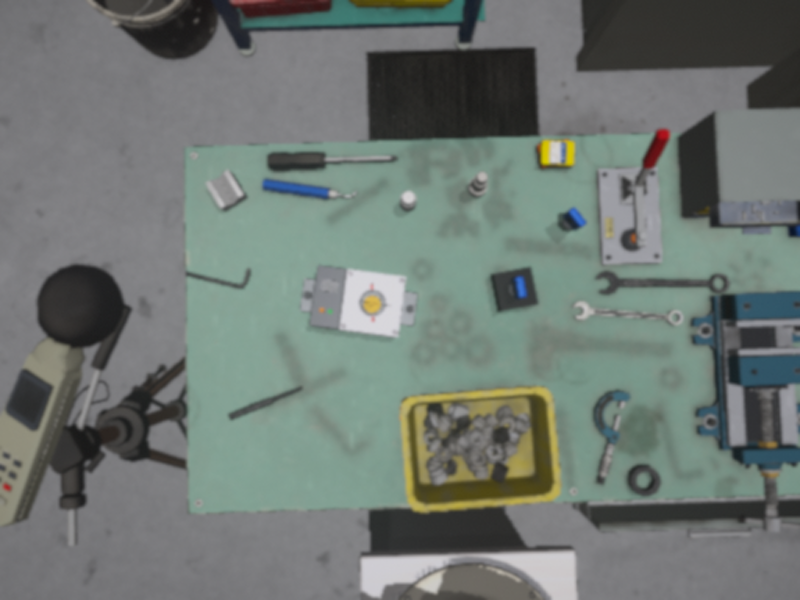

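View pics/side0b.png

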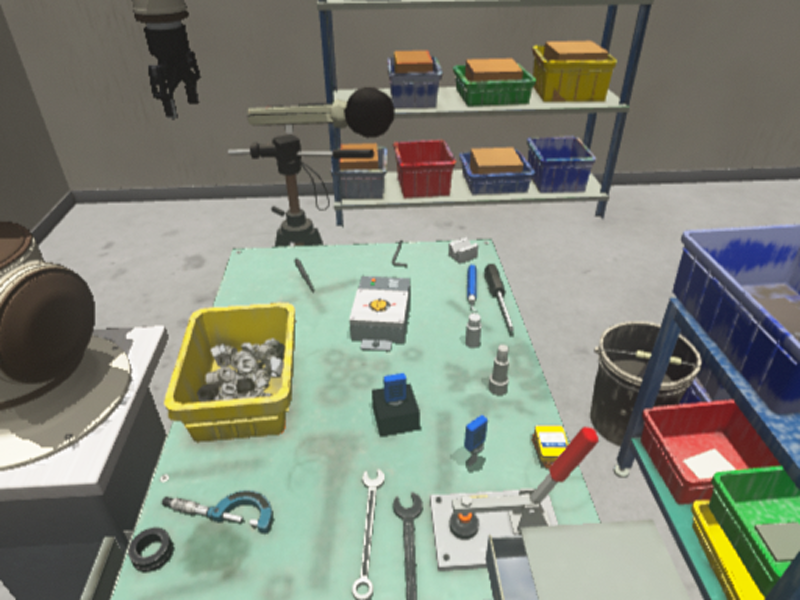

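View pics/wrist0.png

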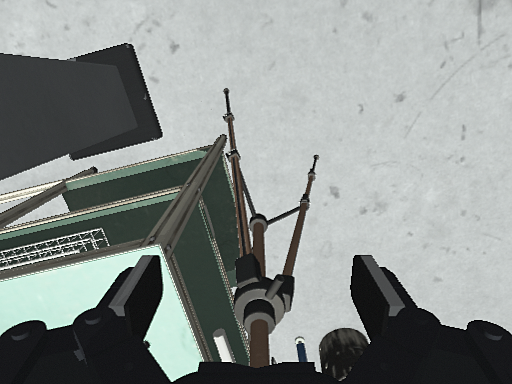

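```bash
python3 - <<'E'
from h import *
c=ctrl.camera_info('wrist'); print(np.array(c['hand_eye']).round(4),np.array(c['camera_matrix']).round(1))
C=cam('top'); D=np.load('top0.npz'); d=D['d']; im=D['im']
ctrl.grab_frame('top')
for th in ['monitor','stand_mouth','key_grip']:
  for o in ctrl.outline_of('top',th)[:2]:
    m=o['region']; px=np.argwhere(m); X=w(px,d[m],C)
    print(th,o['score'],len(px),X[:,2].min(),X[:,2].max())
    for lo,hi in [(0.035,0.06),(0.03,0.045),(0.06,0.09)]:
        s=X[(X[:,2]>lo)&(X[:,2]<hi)]
        if len(s)>8: print('  ',lo,hi,len(s),cv2.minAreaRect((s[:,:2]*1000).astype(np.float32)),np.median(s[:,2]))
crop=im[150:235,180:360]; save('topcrop',cv2.resize(crop,None,fx=4.4,fy=4.4,interpolation=cv2.INTER_CUBIC))
E
```

```text
[[ 2.000e-04 -9.483e-01 -3.174e-01  8.330e-02]
 [ 1.000e+00  2.000e-04 -1.000e-04  4.000e-04]
 [ 2.000e-04 -3.174e-01  9.483e-01  3.070e-02]
 [ 0.000e+00  0.000e+00  0.000e+00  1.000e+00]] [[330.2   0.  256.3]
 [  0.  330.2 191.4]
 [  0.    0.    1. ]]
monitor 0.56 2608 -0.004788654416963336 1.117623431244826
   0.035 0.06 2183 ((525.7781372070312, 150.82618713378906), (128.98049926757812, 88.55099487304688), 80.60830688476562) 0.046840093980235545
   0.03 0.045 479 ((525.6574096679688, 151.19322204589844), (128.46360778808594, 88.4059829711914), 80.16879272460938) 0.043747536583284986
stand_mouth 0.88 539 -0.003433224967262269 0.08472463619092051
   0.035 0.06 377 ((537.2792358398438, -79.10846710205078), (55.73931121826172, 56.81228256225586), 9.448164939880371) 0.03714766103353635
   0.03 0.045 485 ((537.2694091796875, -79.14443969726562), (55.79753875732422, 56.835201263427734), 9.591979026794434) 0.03663415825458499
stand_mouth 0.44 212 -0.0045548314394074025 0.015137491702646532
key_grip 0.7 170 -0.0032098292600960766 0.08321192821149517
   0.035 0.06 49 ((628.6077270507812, -157.7915802001953), (28.436229705810547, 7.540126800537109), 41.12348556518555) 0.04470176643333595
   0.03 0.045 28 ((627.2742919921875, -158.2947235107422), (24.071868896484375, 6.959218978881836), 37.5089225769043) 0.038887438859211504
   0.06 0.09 101 ((633.9299926757812, -162.71453857421875), (29.308828353881836, 12.654529571533203), 37.178077697753906) 0.07889648722877518
```

View pics/topcrop.png

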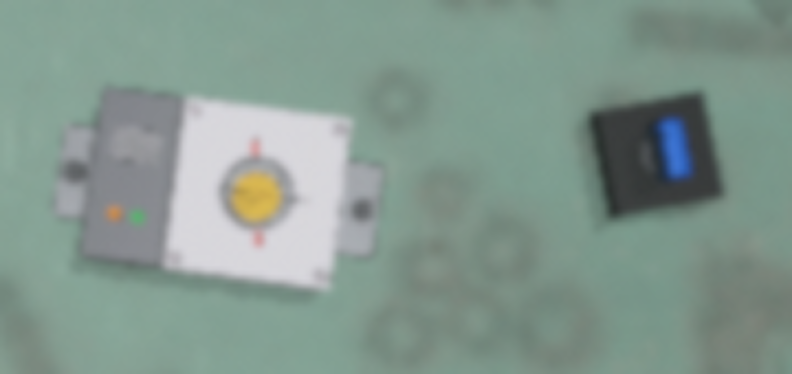

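```bash
cat >> h.py <<'E'
from scipy.spatial.transform import Rotation as Ro
def yawR(a): # tool y at world angle a deg, z down
    a=np.deg2rad(a); y=np.array([np.cos(a),np.sin(a),0]); z=np.array([0,0,-1.]); return np.c_[np.cross(y,z),y,z]
def rows(p,a,n,g,st=None,p0=None,R0=None):
    st=st or ctrl.sense(); p0=np.array(st['ee_pos']) if p0 is None else p0; R0=np.array(st['tool_rot']) if R0 is None else R0
    R1=yawR(a); rv=Ro.from_matrix(R0.T@R1).as_rotvec()
    out=[];R=R0
    for i in range(n):
        d=R.T@((np.array(p)-p0)/n); out.append(' '.join([str(g)]+['%.4g'%v for v in d.round(4)]+['%.4g'%v for v in (rv/n).round(4)]))
        R=R@Ro.from_rotvec(rv/n).as_matrix()
    for i in range(0,n,10): print('; '.join(out[i:i+10]))
E
python3 -c "
from h import *
rows([.522,.13,.33],-9.5,20,-1)"
```

```text
-1 -0.0238 -0.0162 0.0037 -0 0 0.0747; -1 -0.0249 -0.0144 0.0037 -0 0 0.0747; -1 -0.0259 -0.0125 0.0037 -0 0 0.0747; -1 -0.0268 -0.0105 0.0037 -0 0 0.0747; -1 -0.0275 -0.0085 0.0037 -0 0 0.0747; -1 -0.0281 -0.0064 0.0037 -0 0 0.0747; -1 -0.0285 -0.0043 0.0037 -0 0 0.0747; -1 -0.0287 -0.0021 0.0037 -0 0 0.0747; -1 -0.0288 0 0.0037 -0 0 0.0747; -1 -0.0287 0.0022 0.0037 -0 0 0.0747
-1 -0.0284 0.0043 0.0037 -0 0 0.0747; -1 -0.028 0.0064 0.0037 -0 0 0.0747; -1 -0.0275 0.0085 0.0037 -0 0 0.0747; -1 -0.0268 0.0105 0.0037 -0 0 0.0747; -1 -0.0259 0.0125 0.0037 -0 0 0.0747; -1 -0.0249 0.0144 0.0037 -0 0 0.0747; -1 -0.0238 0.0162 0.0037 -0 0 0.0747; -1 -0.0225 0.0179 0.0037 -0 0 0.0747; -1 -0.0211 0.0196 0.0037 -0 0 0.0747; -1 -0.0196 0.0211 0.0037 -0 0 0.0747
```

Emit:
{"fn": "arm_command", "kwargs": {"deltas": "-1 -0.024 -0.016 0.0037 0 0 0.0747; -1 -0.025 -0.0144 0.0037 0 0 0.0747; -1 -0.026 -0.0125 0.0037 0 0 0.0747; -1 -0.027 -0.0105 0.0037 0 0 0.0747; -1 -0.0275 -0.0085 0.0037 0 0 0.0747; -1 -0.028 -0.0064 0.0037 0 0 0.0747; -1 -0.0285 -0.0043 0.0037 0 0 0.0747; -1 -0.0287 -0.0021 0.0037 0 0 0.0747; -1 -0.0288 0 0.0037 0 0 0.0747; -1 -0.0287 0.0022 0.0037 0 0 0.0747"}}

```text
time_s: 1.68
ee_pos: [0.3312, 0.3428, 0.3677]
tool_rot: [[-0.547, 0.837, 0.0], [0.837, 0.547, 0.0], [-0.0, 0.0, -1.0]]
contact_force: [-0.5, 0.6, 0.9]
grip_width: 0.0854
```

Emit:
{"fn": "arm_command", "kwargs": {"deltas": "-1 -0.0284 0.0043 0.0037 0 0 0.0747; -1 -0.028 0.0064 0.0037 0 0 0.0747; -1 -0.0275 0.0085 0.0037 0 0 0.0747; -1 -0.0268 0.0105 0.0037 0 0 0.0747; -1 -0.0259 0.0125 0.0037 0 0 0.0747; -1 -0.0249 0.0144 0.0037 0 0 0.0747; -1 -0.0238 0.0162 0.0037 0 0 0.0747; -1 -0.0225 0.0179 0.0037 0 0 0.0747; -1 -0.0211 0.0196 0.0037 0 0 0.0747; -1 -0.0196 0.0211 0.0037 0 0 0.0747"}}

```text
time_s: 2.52
ee_pos: [0.5236, 0.1288, 0.3306]
tool_rot: [[0.168, 0.986, 0.0], [0.986, -0.168, -0.0], [-0.0, 0.0, -1.0]]
contact_force: [0.3, 1.3, 0.7]
grip_width: 0.085
```

Emit:
{"fn": "arm_command", "kwargs": {"deltas": "-1 0 0 0 0 0 0; -1 0 0 0 0 0 0; -1 0 0 0 0 0 0"}}

```text
time_s: 2.77
ee_pos: [0.5226, 0.1302, 0.3307]
tool_rot: [[0.164, 0.986, -0.0], [0.986, -0.164, 0.0], [0.0, -0.0, -1.0]]
contact_force: [0.2, -0.1, 0.0]
grip_width: 0.0854
```

```bash
cat >> h.py <<'E'
def shot(name,tag):
    st=ctrl.sense(); im,d=ctrl.grab_frame(name); save(tag,im); np.savez(tag+'.npz',im=im,d=d,p=st['ee_pos'],R=st['tool_rot']); return im,d,cam(name,st),st
E
python3 - <<'E'
from h import *
im,d,C,st=shot('wrist','w1'); print(st['ee_pos'],st['time_s'])
for th in ['monitor','fastener_seat','white_tick']:
    for r in ctrl.recognise('wrist',th):
        p=r['pixel']; print(th,np.round(p,1),round(r['score'],2),w(p,d[int(p[0]),int(p[1])],C).round(4))
E
```

```text
[0.52262149 0.13017426 0.33065787] 2.7667
monitor [147.  255.3] 0.67 [[0.5257 0.1635 0.0457]]
fastener_seat [148.3 255.7] 0.73 [[0.5258 0.1626 0.0464]]
white_tick [150.4 255.9] 0.58 [[0.5257 0.1609 0.0463]]
white_tick [29.6 60.8] 0.49 [[0.3867 0.2753 0.0091]]
```

View pics/w1.png

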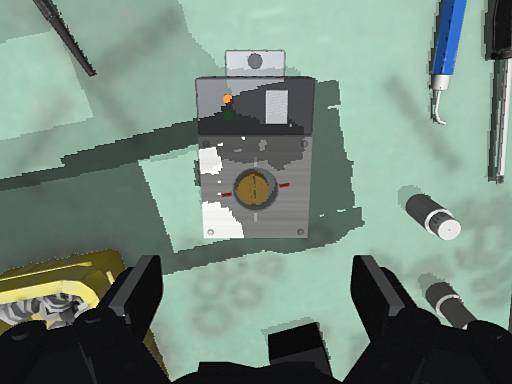

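```bash
python3 - <<'E'
from h import *
D=np.load('w1.npz'); im=D['im'];d=D['d']; C=cam('wrist',dict(ee_pos=D['p'],tool_rot=D['R']))
px=np.argwhere(d>0); X=w(px,d[d>0],C)
s=X[(X[:,2]>.04)&(X[:,2]<.052)&(abs(X[:,0]-.526)<.08)&(abs(X[:,1]-.15)<.1)]
print(cv2.minAreaRect((s[:,:2]*1000).astype(np.float32)),np.median(s[:,2]),len(s))
hsv=cv2.cvtColor(im,cv2.COLOR_RGB2HSV)
box=np.zeros(d.shape,bool);box[140:236,205:308]=1
red=box&((hsv[...,0]<8)|(hsv[...,0]>172))&(hsv[...,1]>130)
n,l,stt,cen=cv2.connectedComponentsWithStats(red.astype(np.uint8))
for i in range(1,n):
    if stt[i,4]>4: print('red',stt[i],cen[i],wz(cen[i][::-1],.046,C))
br=box&(hsv[...,0]>8)&(hsv[...,0]<28)&(hsv[...,1]>80)
n,l,stt,cen=cv2.connectedComponentsWithStats(br.astype(np.uint8))
for i in range(1,n):
    if stt[i,4]>50:
        q=np.argwhere(l==i); e=cv2.fitEllipse(cv2.convexHull(q[:,::-1].astype(np.float32))); print('brass',stt[i],cen[i],e,wz([e[0][1],e[0][0]],.048,C))
save('w1z',cv2.resize(im[140:240,195:315],None,fx=6,fy=6,interpolation=cv2.INTER_NEAREST))
E
```

```text
((523.2432250976562, 150.14540100097656), (128.76174926757812, 88.27889251708984), 80.67308807373047) 0.0461577328417761 17176
red [279 183  10   4  26] [283.88461538 184.76923077] [[0.54333633 0.1295175  0.046     ]]
red [222 193  10   4  26] [226.57692308 194.30769231] [[0.49621546 0.12907187 0.046     ]]
brass [237 172  32  33 829] [252.66706876 188.00603136] ((252.65631103515625, 188.24307250976562), (31.526527404785156, 33.56402587890625), 1.49404776096344) [[0.51815126 0.13136101 0.048     ]]
```

View pics/w1z.png

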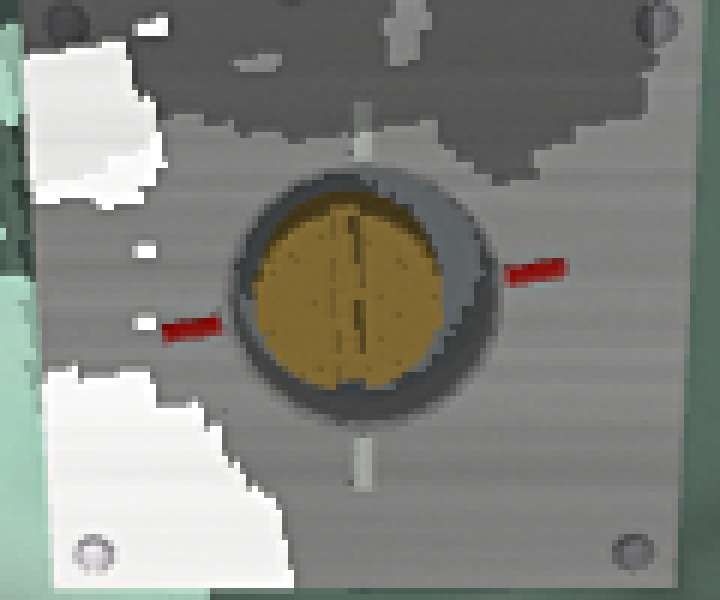

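```bash
python3 -c "
from h import *
rows([.537,-.079,.33],-80.5,13,-1)"
```

```text
-1 -0.0157 0.0037 0.0001 0 -0 0.0955; -1 -0.0153 0.0052 0.0001 0 -0 0.0955; -1 -0.0147 0.0067 0.0001 0 -0 0.0955; -1 -0.014 0.008 0.0001 0 -0 0.0955; -1 -0.0132 0.0093 0.0001 0 -0 0.0955; -1 -0.0123 0.0106 0.0001 0 -0 0.0955; -1 -0.0112 0.0117 0.0001 0 -0 0.0955; -1 -0.01 0.0127 0.0001 0 -0 0.0955; -1 -0.0088 0.0136 0.0001 0 -0 0.0955; -1 -0.0074 0.0144 0.0001 0 -0 0.0955
-1 -0.006 0.015 0.0001 0 -0 0.0955; -1 -0.0046 0.0155 0.0001 0 -0 0.0955; -1 -0.0031 0.0159 0.0001 0 -0 0.0955
```

Emit:
{"fn": "arm_command", "kwargs": {"deltas": "-1 -0.0157 0.0037 0 0 0 0.0955; -1 -0.0153 0.0052 0 0 0 0.0955; -1 -0.0147 0.0067 0 0 0 0.0955; -1 -0.014 0.008 0 0 0 0.0955; -1 -0.0132 0.0093 0 0 0 0.0955; -1 -0.0123 0.0106 0 0 0 0.0955; -1 -0.0112 0.0117 0 0 0 0.0955; -1 -0.01 0.0127 0 0 0 0.0955; -1 -0.0088 0.0136 0 0 0 0.0955; -1 -0.0074 0.0144 0 0 0 0.0955"}}

```text
time_s: 3.8
ee_pos: [0.5337, -0.0314, 0.331]
tool_rot: [[0.902, 0.433, 0.0], [0.433, -0.902, -0.0], [0.0, 0.0, -1.0]]
contact_force: [-0.3, 0.2, -0.3]
grip_width: 0.0858
```

Emit:
{"fn": "arm_command", "kwargs": {"deltas": "-1 -0.006 0.015 0 0 0 0.0955; -1 -0.0046 0.0155 0 0 0 0.0955; -1 -0.0031 0.0159 0 0 0 0.0955; -1 0 0 0 0 0 0; -1 0 0 0 0 0 0; -1 0 0 0 0 0 0"}}

```text
time_s: 4.3
ee_pos: [0.5371, -0.079, 0.3308]
tool_rot: [[0.986, 0.166, 0.0], [0.166, -0.986, 0.0], [0.0, -0.0, -1.0]]
contact_force: [0.3, 0.7, 0.5]
grip_width: 0.0855
```

```bash
python3 - <<'E'
from h import *
im,d,C,st=shot('wrist','w2'); print(st['ee_pos'],st['time_s'])
hsv=cv2.cvtColor(im,cv2.COLOR_RGB2HSV)
px=np.argwhere(d>0); X=w(px,d[d>0],C)
nr=(abs(X[:,0]-.537)<.06)&(abs(X[:,1]+.079)<.06)
s=X[nr&(X[:,2]>.03)&(X[:,2]<.039)]
print('stand',cv2.minAreaRect((s[:,:2]*1000).astype(np.float32)),np.median(s[:,2]))
s=X[nr&(X[:,2]>.074)&(X[:,2]<.09)]
print('key',cv2.minAreaRect((s[:,:2]*1000).astype(np.float32)),np.median(s[:,2]),len(s))
for r in ctrl.recognise('wrist','key_grip'): print(r)
E
```

```text
[ 0.5370778  -0.07896722  0.33082489] 4.3
stand ((534.2371826171875, -79.68769073486328), (56.5219841003418, 56.08906173706055), 9.103948593139648) 0.036150758026494555
key ((535.003173828125, -79.59645080566406), (29.001811981201172, 11.595602035522461), 9.466421127319336) 0.08165328581643531 677
{'pixel': [191.1, 258.3], 'score': 0.82}
{'pixel': [49.1, 441.0], 'score': 0.57}
```

View pics/w2.png

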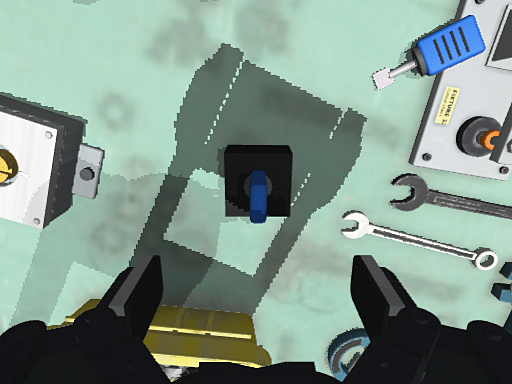

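Emit:
{"fn": "arm_command", "kwargs": {"deltas": "-1 -0.002 0 0.014 0 0 0; -1 0 0 0.016 0 0 0; -1 0 0 0.016 0 0 0; -1 0 0 0.016 0 0 0; -1 0 0 0.016 0 0 0; -1 0 0 0.016 0 0 0; -1 0 0 0.012 0 0 0; -1 0 0 0.006 0 0 0; -1 0 0 0 0 0 0; -1 0 0 0 0 0 0"}}

```text
time_s: 5.23
ee_pos: [0.5354, -0.0798, 0.2191]
tool_rot: [[0.986, 0.164, 0.0], [0.164, -0.986, -0.0], [0.0, 0.0, -1.0]]
contact_force: [-0.5, -0.1, 0.2]
grip_width: 0.0855
```

Emit:
{"fn": "arm_command", "kwargs": {"deltas": "1 0 0 0 0 0 0; 1 0 0 0 0 0 0; 1 0 0 0 0 0 0; 1 0 0 0 0 0 0; 1 0 0 0 0 0 0; 1 0 0 0 0 0 0; 1 0 0 0 0 0 0; 1 0 0 0 0 0 0; 1 0 0 0 0 0 0; 1 0 0 0 0 0 0", "grip_force": 60}}

```text
time_s: 6.07
ee_pos: [0.5352, -0.08, 0.2189]
tool_rot: [[0.987, 0.164, 0.0], [0.164, -0.987, -0.0], [0.0, 0.0, -1.0]]
contact_force: [-1.9, 1.9, 5.4]
grip_width: 0.0111
```

Emit:
{"fn": "arm_command", "kwargs": {"deltas": "1 0 0 0 0 0 0; 1 0 0 -0.005 0 0 0; 1 0 0 -0.007 0 0 0; 1 0 0 -0.008 0 0 0; 1 0 0 -0.012 0 0 0; 1 0 0 -0.016 0 0 0; 1 0 0 -0.02 0 0 0; 1 0 0 -0.02 0 0 0; 1 0 0 0 0 0 0; 1 0 0 0 0 0 0"}}

```text
time_s: 6.9
ee_pos: [0.5353, -0.08, 0.3084]
tool_rot: [[0.987, 0.164, 0.003], [0.164, -0.987, -0.001], [0.002, 0.001, -1.0]]
contact_force: [0.0, -0.5, -1.7]
grip_width: 0.0113
```

```bash
python3 - <<'E'
from h import *
im,d,C,st=shot('wrist','w3'); print({k:np.round(st[k],4) for k in['ee_pos','time_s','contact_force','grip_width','ft_torque']})
save('w3z',cv2.resize(im[140:280,190:330],None,fx=4,fy=4,interpolation=cv2.INTER_NEAREST))
print(proj(st['ee_pos']+np.array(st['tool_rot'])@[0,0,.210],C))
E
```

```text
{'ee_pos': array([ 0.5353, -0.08  ,  0.3084]), 'time_s': np.float64(6.9), 'contact_force': array([ 0.0166, -0.5473, -1.7262]), 'grip_width': np.float64(0.0113), 'ft_torque': array([ 0.0656,  0.0357, -0.0589])}
[[223.92336027 257.91350637]]
```

View pics/w3.png

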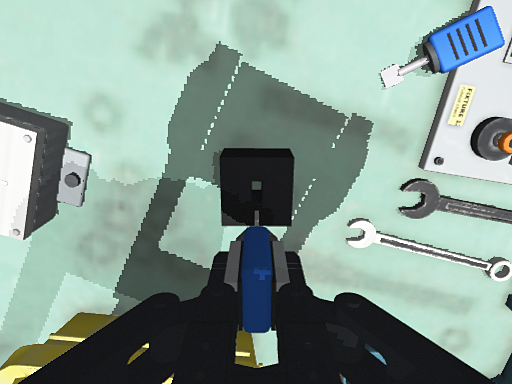

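View pics/w3z.png

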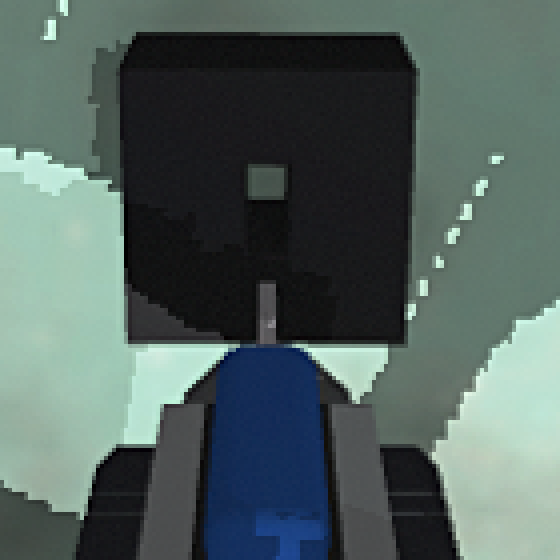

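```bash
python3 -c "
from h import *
rows([.5198,.1312,.308],-9.4,13,1)"
```

```text
1 0.0015 -0.0162 -0.0001 0.0001 -0 -0.0956; 1 0.003 -0.016 -0.0001 0.0001 -0 -0.0956; 1 0.0045 -0.0156 -0.0001 0.0001 -0 -0.0956; 1 0.006 -0.0151 -0.0001 0.0001 -0 -0.0956; 1 0.0074 -0.0145 -0.0001 0.0001 -0 -0.0956; 1 0.0088 -0.0137 -0.0001 0.0001 -0 -0.0956; 1 0.0101 -0.0128 -0.0001 0.0001 -0 -0.0956; 1 0.0112 -0.0118 -0.0001 0.0001 -0 -0.0956; 1 0.0123 -0.0107 -0.0001 0.0001 -0 -0.0956; 1 0.0133 -0.0094 -0.0001 0.0001 -0 -0.0956
1 0.0141 -0.0081 -0.0001 0.0001 -0 -0.0956; 1 0.0148 -0.0068 -0.0001 0.0001 -0 -0.0956; 1 0.0154 -0.0053 -0.0001 0.0001 -0 -0.0956
```

Emit:
{"fn": "arm_command", "kwargs": {"deltas": "1 0.0015 -0.0162 0 0 0 -0.0956; 1 0.003 -0.016 0 0 0 -0.0956; 1 0.0045 -0.0156 0 0 0 -0.0956; 1 0.006 -0.0151 0 0 0 -0.0956; 1 0.0074 -0.0145 0 0 0 -0.0956; 1 0.0088 -0.0137 0 0 0 -0.0956; 1 0.0101 -0.0128 0 0 0 -0.0956; 1 0.0112 -0.0118 0 0 0 -0.0956; 1 0.0123 -0.0107 0 0 0 -0.0956; 1 0.0133 -0.0094 0 0 0 -0.0956"}}

```text
time_s: 7.78
ee_pos: [0.523, 0.0831, 0.3058]
tool_rot: [[0.431, 0.902, -0.002], [0.902, -0.431, -0.0], [-0.001, -0.001, -1.0]]
contact_force: [0.3, 0.2, -0.4]
grip_width: 0.0113
```

Emit:
{"fn": "arm_command", "kwargs": {"deltas": "1 0.0141 -0.0081 0 0 0 -0.0956; 1 0.0148 -0.0068 0 0 0 -0.0956; 1 0.0154 -0.0053 0 0 0 -0.0956; 1 0 0 0 0 0 0; 1 0 0 0.01 0 0 0; 1 0 0 0.01 0 0 0; 1 0 0 0.009 0 0 0; 1 0 0 0 0 0 0; 1 0 0 0 0 0 0; 1 0 0 0 0 0 0"}}

```text
time_s: 8.62
ee_pos: [0.52, 0.1307, 0.2777]
tool_rot: [[0.164, 0.986, -0.0], [0.986, -0.164, -0.0], [-0.0, -0.0, -1.0]]
contact_force: [-0.4, -0.2, -0.3]
grip_width: 0.0111
```

```bash
python3 - <<'E'
from h import *
im,d,C,st=shot('wrist','w4'); print({k:np.round(st[k],4) for k in['ee_pos','tool_rot','time_s','contact_force','grip_width','ft_torque']})
save('w4z',cv2.resize(im[140:260,180:330],None,fx=5,fy=5,interpolation=cv2.INTER_NEAREST))
E
```

```text
{'ee_pos': array([0.52  , 0.1307, 0.2777]), 'tool_rot': array([[ 1.639e-01,  9.865e-01, -1.000e-04],
       [ 9.865e-01, -1.639e-01, -1.000e-04],
       [-2.000e-04, -1.000e-04, -1.000e+00]]), 'time_s': np.float64(8.6167), 'contact_force': array([-0.3937, -0.187 , -0.3166]), 'grip_width': np.float64(0.0111), 'ft_torque': array([-0.0486, -0.0549,  0.0097])}
```

View pics/w4z.png

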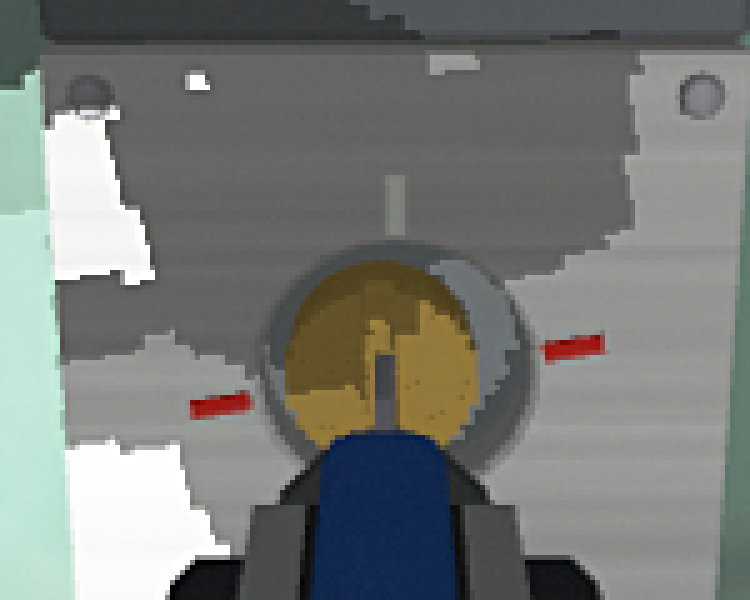

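```bash
python3 - <<'E'
from h import *
for n,(r0,r1,c0,c1) in {'w4':(185,235,225,290),'w1':(165,212,228,280)}.items():
    im=np.load(n+'.npz')['im'][r0:r1,c0:c1]
    g=im.astype(float)
    lab=cv2.cvtColor(im,cv2.COLOR_RGB2LAB); lab[...,0]=cv2.createCLAHE(6,(3,3)).apply(lab[...,0])
    save(n+'c',cv2.resize(cv2.cvtColor(lab,cv2.COLOR_LAB2RGB),None,fx=11,fy=11,interpolation=cv2.INTER_NEAREST))
im=np.load('w4.npz')['im']
for r in range(192,212,2): print(r,im[r,236:278,0])
E
```

```text
192 [ 98  98  98  98  99  99  97  91  85  77  71  71  73  74  72  72  76  78
  78  79  81  79  79  78  76  73  72  73  71  73  77  85 118 114 115 114
 111  98  87  92  98  99]
194 [103 102 103 101  94  88  78  72  72  74  74  78  81  81  81  81  79  81
  80  81  80  80  79  81  81  80  81  81  80  83 109 108 108 112 109 110
 110 109 112 109  92  89]
196 [100  98  87  79  70  72  72  73  77  79  79  81  80  80  79  82  86  92
  95  94  94  95  91  84  80  81  82  80  83  80  78  76  81 111 112 111
 109 109 109 109 111 105]
198 [ 91  83  74  72  72  74  76  76  78  79  82  82  82  81  82  88  91 100
  99  97  97  98  98  91  87  86  85  83  84  81  81  77  76  78  95 112
 113 109 107 108 107 108]
200 [ 77  71  71  72  74  79  78  78  81  84  90  97 100  99  99  98  91  94
  96  94  93  94  94 100  99  98  97 107 143 132  87  80  84  78  76  76
  79 112 108 108 109 109]
202 [ 71  70  72  75  81  83  83  90 102  99 100  99  99  99  99  98  91  97
  96  95  96  98  99  98  98  98  95 107 153 150 140  99  98  96  77  82
  75  78 109 107 108 108]
204 [ 73  72  73  77  81  86 101 101  98  99  98  99  99  99  99  96  97 112
 160 157 147 100  94  98  98  97  96 107 154 148 149 147 150 147 133 112
  76  80 109 106 107 108]
206 [ 73  73  77  86  97 100  99  99  98  99  99  99  98  98  98  98  94  91
 109 148 147 140  90 101 102 102  99 111 150 147 147 146 146 147 146 127
 114 101  95 110 108 111]
208 [ 71  75  93 101  99  98 100  99  98  98  98  98  99 100  99  96 102 134
 147 146 147 139  95 140 150 149 147 147 147 146 146 146 147 147 147 147
 148 121  75 100 110 108]
210 [ 73  79  88 101  98  98  98  99  99  98  99  98  98  99  95  90 104 145
 146 107 124 128 128 139 148 147 147 146 147 147 147 147 145 145 147 146
 149 148 135 127 108 110]
```

View pics/w4c.png

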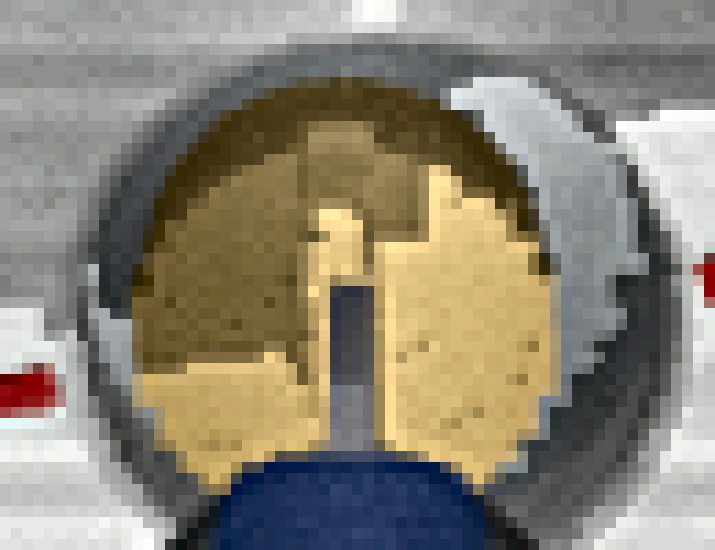

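View pics/w1c.png

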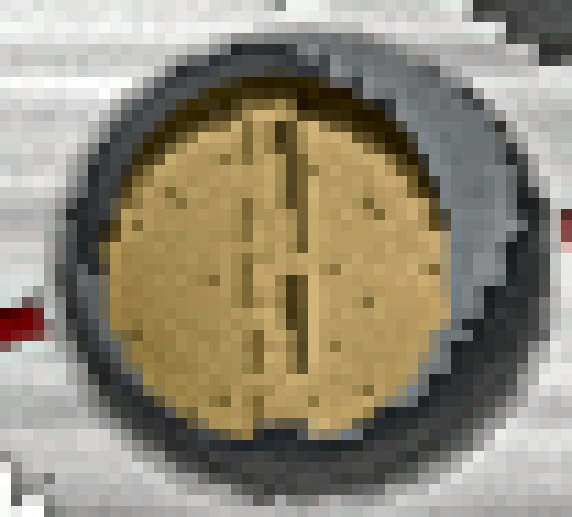

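Emit:
{"fn": "arm_command", "kwargs": {"deltas": "1 0 -0.0007 0 0 0 -0.03; 1 0 0 0.003 0 0 0; 1 0 0 0.003 0 0 0; 1 0 0 0.002 0 0 0; 1 0 0 0 0 0 0; 1 0 0 0 0 0 0"}}

```text
time_s: 9.17
ee_pos: [0.5191, 0.1311, 0.2696]
tool_rot: [[0.134, 0.991, -0.0], [0.991, -0.134, -0.0], [-0.0, -0.0, -1.0]]
contact_force: [0.2, -0.6, -0.5]
grip_width: 0.0111
```

```bash
cat > look.py <<'E'
from h import *
import sys
tag=sys.argv[1]; r0,r1,c0,c1=(185,240,220,295)
im,d,C,st=shot('wrist',tag); print({k:np.round(st[k],4).tolist() for k in['ee_pos','time_s','contact_force','grip_width','ft_torque']})
im=im[r0:r1,c0:c1]; lab=cv2.cvtColor(im,cv2.COLOR_RGB2LAB); lab[...,0]=cv2.createCLAHE(6,(3,3)).apply(lab[...,0])
save(tag+'c',cv2.resize(cv2.cvtColor(lab,cv2.COLOR_LAB2RGB),None,fx=10,fy=10,interpolation=cv2.INTER_NEAREST))
E
python3 look.py w5
```

```text
{'ee_pos': [0.5191, 0.1311, 0.2696], 'time_s': 9.1667, 'contact_force': [0.1862, -0.6413, -0.5282], 'grip_width': 0.0111, 'ft_torque': [-0.011, -0.009, 0.0014]}
```

View pics/w5c.png

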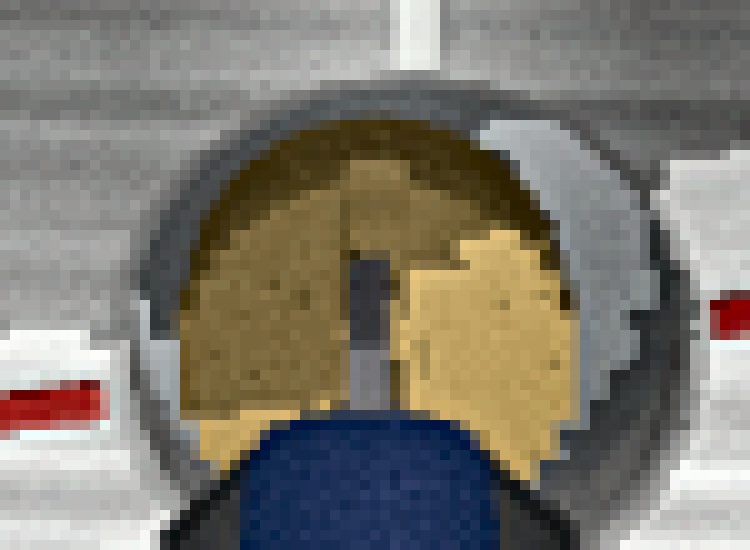

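Emit:
{"fn": "arm_command", "kwargs": {"deltas": "1 0 0.0005 0 0 0 0; 1 0 0 0.0015 0 0 0; 1 0 0 0.0015 0 0 0; 1 0 0 0 0 0 0; 1 0 0 0 0 0 0"}}

```text
time_s: 9.63
ee_pos: [0.5196, 0.1311, 0.2665]
tool_rot: [[0.133, 0.991, -0.0], [0.991, -0.133, -0.0], [-0.0, -0.0, -1.0]]
contact_force: [-0.4, 0.2, -1.3]
grip_width: 0.0112
```

```bash
python3 look.py w6
```

```text
{'ee_pos': [0.5196, 0.1311, 0.2665], 'time_s': 9.6333, 'contact_force': [-0.378, 0.1858, -1.2975], 'grip_width': 0.0112, 'ft_torque': [-0.0549, -0.0245, -0.0253]}
```

View pics/w6c.png

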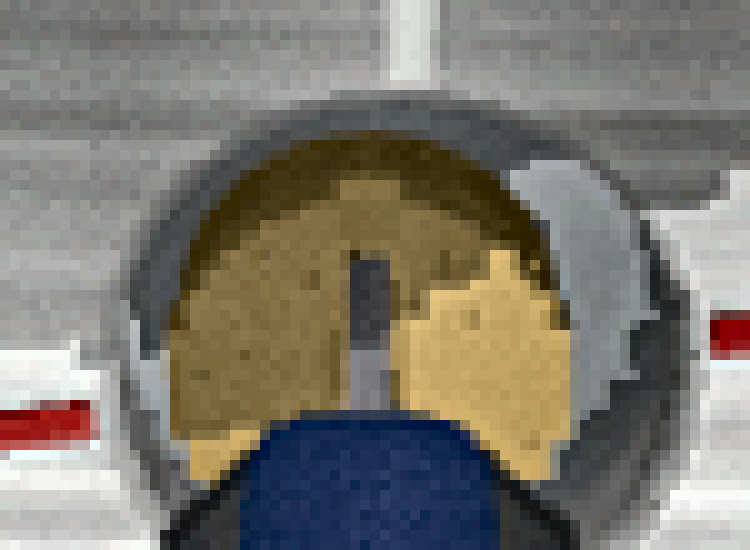

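Emit:
{"fn": "arm_command", "kwargs": {"deltas": "1 0 0 0.001 0 0 0; 1 0 0 0.001 0 0 0; 1 0 0 0 0 0 0"}}

```text
time_s: 9.93
ee_pos: [0.5196, 0.1311, 0.2645]
tool_rot: [[0.133, 0.991, -0.0], [0.991, -0.133, -0.0], [-0.0, -0.0, -1.0]]
contact_force: [0.0, -0.2, -1.8]
grip_width: 0.0112
```

Emit:
{"fn": "arm_command", "kwargs": {"deltas": "1 0 0 0.001 0 0 0; 1 0 0 0 0 0 0; 1 0 0 0 0 0 0"}}

```text
time_s: 10.18
ee_pos: [0.5196, 0.1311, 0.2637]
tool_rot: [[0.133, 0.991, -0.0], [0.991, -0.133, -0.0], [-0.0, -0.0, -1.0]]
contact_force: [0.5, -0.1, -0.1]
grip_width: 0.0111
```

Emit:
{"fn": "arm_command", "kwargs": {"deltas": "1 0 0 0.001 0 0 0; 1 0 0 0 0 0 0; 1 0 0 0 0 0 0"}}

```text
time_s: 10.43
ee_pos: [0.5196, 0.1311, 0.2626]
tool_rot: [[0.133, 0.991, -0.0], [0.991, -0.133, -0.0], [-0.0, -0.0, -1.0]]
contact_force: [-0.6, -0.6, -1.2]
grip_width: 0.0113
```

Emit:
{"fn": "arm_command", "kwargs": {"deltas": "1 0 0 0.001 0 0 0; 1 0 0 0 0 0 0; 1 0 0 0 0 0 0"}}

```text
time_s: 10.68
ee_pos: [0.5196, 0.1311, 0.2616]
tool_rot: [[0.133, 0.991, -0.0], [0.991, -0.133, -0.0], [-0.0, -0.0, -1.0]]
contact_force: [0.1, -0.4, -1.8]
grip_width: 0.0112
```

Emit:
{"fn": "arm_command", "kwargs": {"deltas": "1 0 0 0.0008 0 0 0; 1 0 0 0 0 0 0; 1 0 0 0 0 0 0"}}

```text
time_s: 10.93
ee_pos: [0.5196, 0.1311, 0.2609]
tool_rot: [[0.133, 0.991, 0.0], [0.991, -0.133, -0.0], [-0.0, 0.0, -1.0]]
contact_force: [0.2, 0.2, -0.8]
grip_width: 0.0112
```

```bash
python3 look.py w7
```

```text
{'ee_pos': [0.5196, 0.1311, 0.2609], 'time_s': 10.9333, 'contact_force': [0.196, 0.2433, -0.8315], 'grip_width': 0.0112, 'ft_torque': [-0.0043, -0.0503, 0.0568]}
```

View pics/w7c.png

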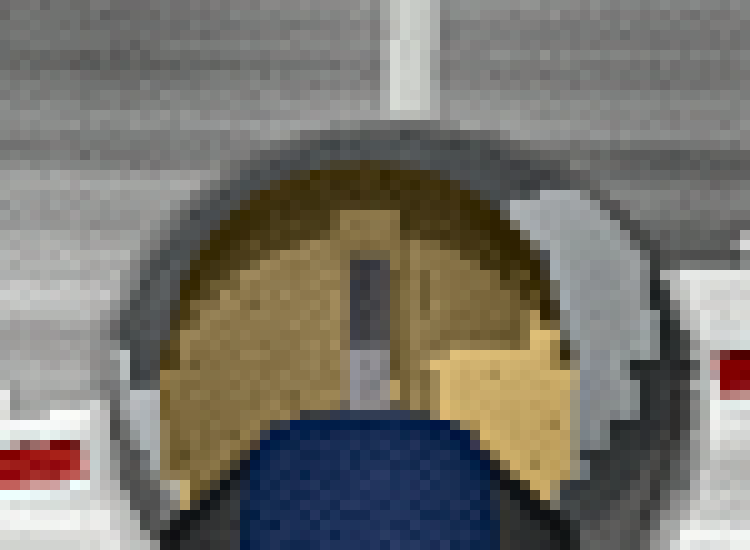

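Emit:
{"fn": "arm_command", "kwargs": {"deltas": "1 0 0 0.001 0 0 0; 1 0 0 0 0 0 0; 1 0 0 0 0 0 0"}}

```text
time_s: 11.23
ee_pos: [0.5197, 0.1311, 0.26]
tool_rot: [[0.133, 0.991, 0.0], [0.991, -0.133, -0.0], [-0.0, 0.0, -1.0]]
contact_force: [0.0, 0.1, 2.3]
grip_width: 0.0117
```

Emit:
{"fn": "arm_command", "kwargs": {"deltas": "1 0 0 0.001 0 0 0; 1 0 0 0 0 0 0; 1 0 0 0 0 0 0"}}

```text
time_s: 11.48
ee_pos: [0.5197, 0.1311, 0.259]
tool_rot: [[0.133, 0.991, 0.0], [0.991, -0.133, -0.0], [-0.0, 0.0, -1.0]]
contact_force: [-0.5, 0.1, 3.5]
grip_width: 0.0113
```

Emit:
{"fn": "arm_command", "kwargs": {"deltas": "1 0 0 0.001 0 0 0; 1 0 0 0 0 0 0; 1 0 0 0 0 0 0"}}

```text
time_s: 11.73
ee_pos: [0.5197, 0.1311, 0.258]
tool_rot: [[0.133, 0.991, 0.0], [0.991, -0.133, -0.0], [-0.0, 0.0, -1.0]]
contact_force: [-0.3, -0.6, 4.0]
grip_width: 0.0111
```

Emit:
{"fn": "arm_command", "kwargs": {"deltas": "1 0 0 0.001 0 0 0; 1 0 0 0.001 0 0 0; 1 0 0 0 0 0 0; 1 0 0 0 0 0 0"}}

```text
time_s: 12.07
ee_pos: [0.5197, 0.1311, 0.2561]
tool_rot: [[0.133, 0.991, 0.0], [0.991, -0.133, -0.0], [-0.0, 0.0, -1.0]]
contact_force: [0.3, 0.3, 5.9]
grip_width: 0.0113
```

Emit:
{"fn": "arm_command", "kwargs": {"deltas": "1 0 0 0.0006 0 0 0; 1 0 0 0 0 0 0; 1 0 0 0 0 0 0"}}

```text
time_s: 12.32
ee_pos: [0.5197, 0.1311, 0.2555]
tool_rot: [[0.133, 0.991, 0.0], [0.991, -0.133, -0.0], [-0.0, 0.0, -1.0]]
contact_force: [-0.8, -0.1, 6.8]
grip_width: 0.0112
```

```bash
python3 look.py w8
```

```text
{'ee_pos': [0.5197, 0.1311, 0.2555], 'time_s': 12.3167, 'contact_force': [-0.7858, -0.0793, 6.8294], 'grip_width': 0.0112, 'ft_torque': [0.0138, 0.1515, 0.0013]}
```

View pics/w8c.png

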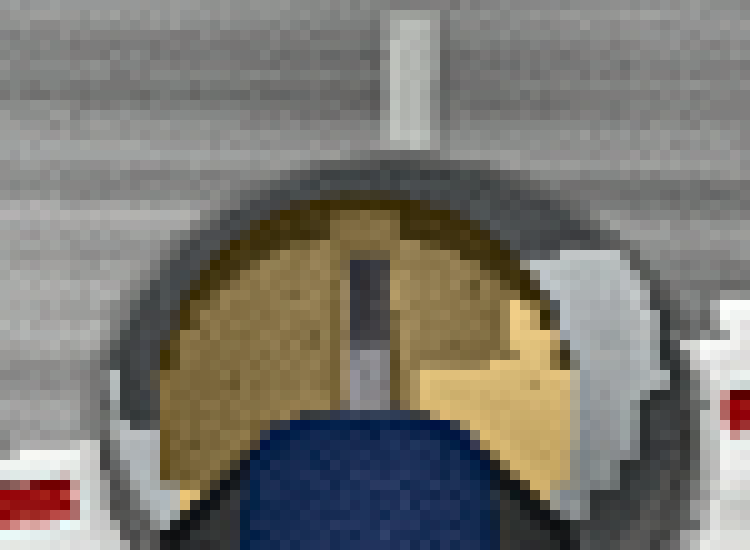

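Emit:
{"fn": "arm_command", "kwargs": {"deltas": "1 0 0 0.0006 0 0 0; 1 0 0 0 0 0 0; 1 0 0 0 0 0 0.05; 1 0 0 0 0 0 0.05; 1 0 0 0 0 0 0.05; 1 0 0 0 0 0 0.05; 1 0 0 0 0 0 0"}}

```text
time_s: 12.95
ee_pos: [0.5198, 0.1311, 0.2551]
tool_rot: [[0.331, 0.944, 0.001], [0.944, -0.331, -0.0], [0.0, 0.001, -1.0]]
contact_force: [-0.4, -0.8, 7.6]
grip_width: 0.0114
```

```bash
python3 look.py w9
```

```text
{'ee_pos': [0.5198, 0.1311, 0.2551], 'time_s': 12.95, 'contact_force': [-0.4038, -0.7962, 7.5723], 'grip_width': 0.0114, 'ft_torque': [-0.0611, -0.0365, -0.0128]}
```

View pics/w9c.png

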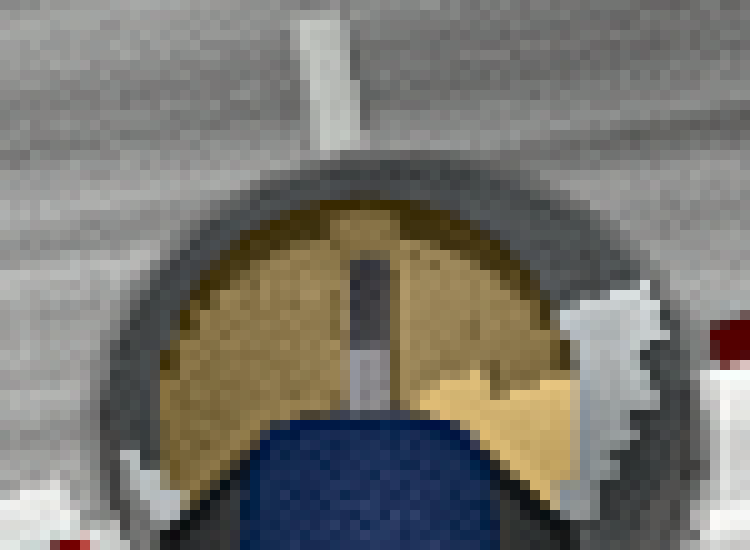

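Emit:
{"fn": "arm_command", "kwargs": {"deltas": "1 0 0 0 0 0 0.08; 1 0 0 0 0 0 0.08; 1 0 0 0 0 0 0.08; 1 0 0 0 0 0 0.08; 1 0 0 0 0 0 0.08; 1 0 0 0 0 0 0"}}

```text
time_s: 13.5
ee_pos: [0.5199, 0.131, 0.2552]
tool_rot: [[0.674, 0.739, 0.002], [0.739, -0.674, -0.0], [0.001, 0.001, -1.0]]
contact_force: [0.7, -1.3, 7.3]
grip_width: 0.0114
```

Emit:
{"fn": "arm_command", "kwargs": {"deltas": "1 0 0 0 0 0 0.08; 1 0 0 0 0 0 0.08; 1 0 0 0 0 0 0.08; 1 0 0 0 0 0 0.08; 1 0 0 0 0 0 0.08; 1 0 0 0 0 0 0"}}

```text
time_s: 14.0
ee_pos: [0.5201, 0.1308, 0.2553]
tool_rot: [[0.908, 0.418, 0.002], [0.418, -0.908, -0.001], [0.002, 0.002, -1.0]]
contact_force: [3.1, -3.3, 7.2]
grip_width: 0.0113
```

```bash
python3 look.py w10
```

```text
{'ee_pos': [0.5201, 0.1308, 0.2553], 'time_s': 14.0, 'contact_force': [3.0613, -3.2519, 7.198], 'grip_width': 0.0113, 'ft_torque': [-0.7201, -0.7906, 0.0184]}
```

View pics/w10c.png

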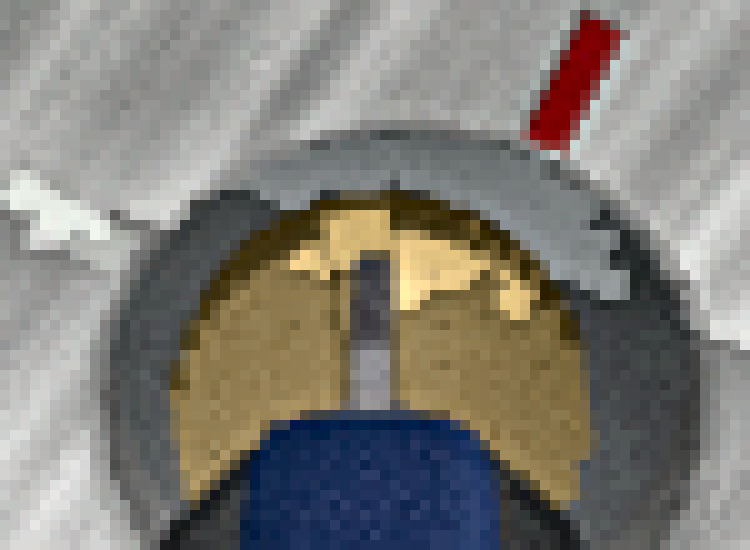

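Emit:
{"fn": "arm_command", "kwargs": {"deltas": "1 0 0.0004 0 0 0 0.05; 1 0 0 0 0 0 0.05; 1 0 0 0 0 0 0.06; 1 0 0 0 0 0 0.06; 1 0 0 0 0 0 0.06; 1 0 0 0 0 0 0.06; 1 0 0 0 0 0 0.06; 1 0 0 0 0 0 0"}}

```text
time_s: 14.72
ee_pos: [0.5203, 0.1304, 0.2553]
tool_rot: [[0.999, 0.033, 0.002], [0.033, -0.999, -0.001], [0.002, 0.001, -1.0]]
contact_force: [4.1, -4.6, 7.7]
grip_width: 0.011
```

```bash
python3 look.py w11
```

```text
{'ee_pos': [0.5203, 0.1304, 0.2553], 'time_s': 14.7167, 'contact_force': [4.0513, -4.5983, 7.7164], 'grip_width': 0.011, 'ft_torque': [-1.0428, -0.9109, 0.0414]}
```

View pics/w11c.png

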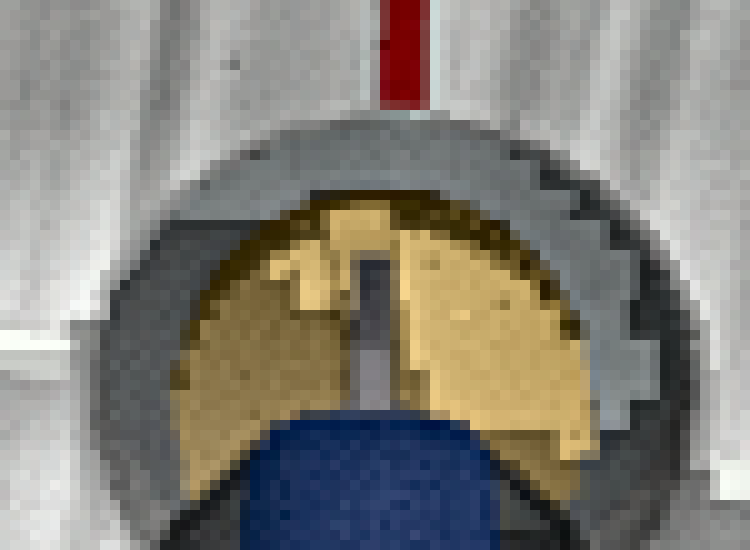

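Emit:
{"fn": "arm_command", "kwargs": {"deltas": "1 0.0003 0.0004 0 0 0 0.04; 1 0 0 0 0 0 0.04; 1 0 0 0 0 0 0.04; 1 0 0 0 0 0 0.02; 1 0 0 0 0 0 0"}}

```text
time_s: 15.18
ee_pos: [0.5206, 0.13, 0.2553]
tool_rot: [[0.995, -0.104, 0.002], [-0.104, -0.995, -0.001], [0.002, 0.001, -1.0]]
contact_force: [2.5, -5.1, 8.0]
grip_width: 0.0114
```

```bash
python3 look.py w12
```

```text
{'ee_pos': [0.5206, 0.13, 0.2553], 'time_s': 15.1833, 'contact_force': [2.5057, -5.1139, 8.0399], 'grip_width': 0.0114, 'ft_torque': [-0.8843, -0.6672, 0.018]}
```

View pics/w12c.png

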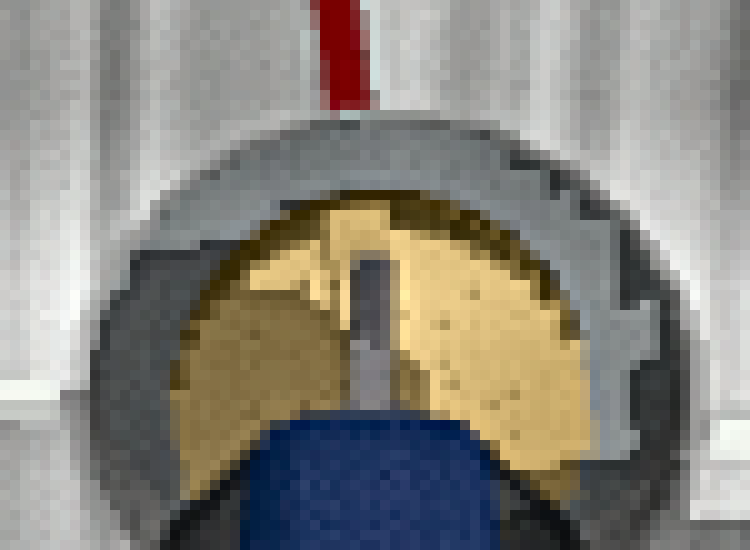

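Emit:
{"fn": "arm_command", "kwargs": {"deltas": "1 0 0 -0.001 0 0 0; 1 0 0 -0.001 0 0 0; 1 0 0 0 0 0 0"}}

```text
time_s: 15.48
ee_pos: [0.5206, 0.13, 0.2573]
tool_rot: [[0.995, -0.103, 0.002], [-0.103, -0.995, -0.001], [0.002, 0.001, -1.0]]
contact_force: [4.3, -4.1, 5.8]
grip_width: 0.0112
```

Emit:
{"fn": "arm_command", "kwargs": {"deltas": "1 0 0 -0.001 0 0 0; 1 0 0 0 0 0 0; 1 0 0 0 0 0 0"}}

```text
time_s: 15.73
ee_pos: [0.5205, 0.13, 0.2581]
tool_rot: [[0.995, -0.103, 0.002], [-0.103, -0.995, -0.001], [0.002, 0.001, -1.0]]
contact_force: [3.6, -4.6, 4.2]
grip_width: 0.0112
```

```bash
python3 look.py w13
```

```text
{'ee_pos': [0.5205, 0.13, 0.2581], 'time_s': 15.7333, 'contact_force': [3.605, -4.6058, 4.1999], 'grip_width': 0.0112, 'ft_torque': [-0.7826, -0.7799, 0.0113]}
```

View pics/w13c.png

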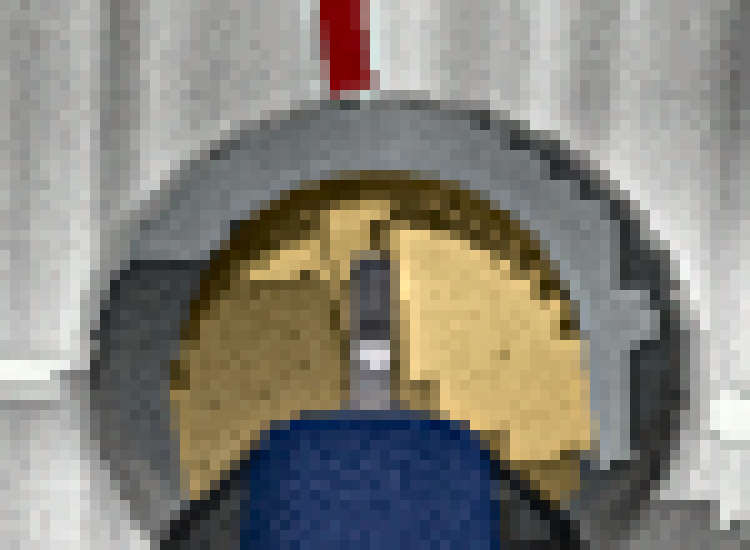

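Emit:
{"fn": "arm_command", "kwargs": {"deltas": "1 0.0003 0.0004 0 0 0 -0.03; 1 0 0 -0.001 0 0 0; 1 0 0 -0.001 0 0 0; 1 0 0 0 0 0 0; 1 0 0 0 0 0 0"}}

```text
time_s: 16.2
ee_pos: [0.5204, 0.1299, 0.2597]
tool_rot: [[0.997, -0.073, 0.0], [-0.073, -0.997, -0.0], [0.0, 0.0, -1.0]]
contact_force: [1.6, -2.1, 3.2]
grip_width: 0.0113
```

Emit:
{"fn": "arm_command", "kwargs": {"deltas": "1 0 0 -0.001 0 0 0; 1 0 0 -0.001 0 0 0; 1 0 0 0 0 0 0; 1 0 0 0 0 0 0"}}

```text
time_s: 16.53
ee_pos: [0.5201, 0.1299, 0.2614]
tool_rot: [[0.997, -0.073, -0.001], [-0.073, -0.997, -0.0], [-0.001, 0.0, -1.0]]
contact_force: [0.6, -2.0, 0.2]
grip_width: 0.0115
```

```bash
python3 look.py w14
```

```text
{'ee_pos': [0.5201, 0.1299, 0.2614], 'time_s': 16.5333, 'contact_force': [0.6359, -2.0103, 0.2023], 'grip_width': 0.0115, 'ft_torque': [-0.5243, 0.047, 0.006]}
```

View pics/w14c.png

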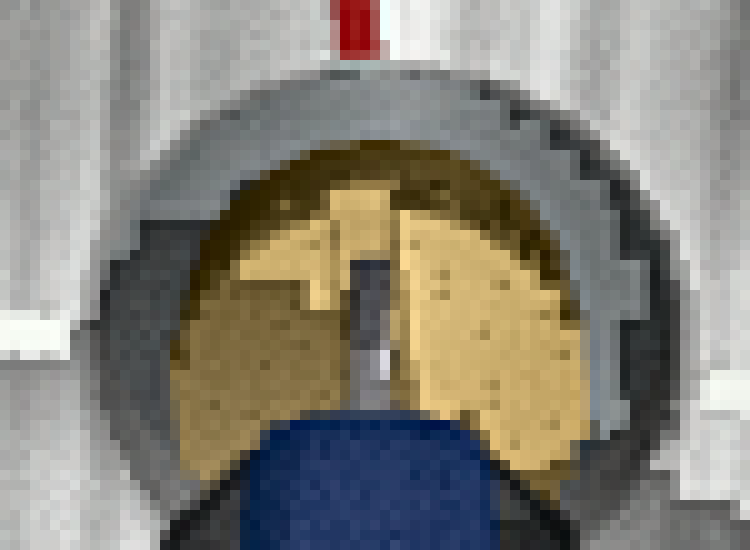

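Emit:
{"fn": "arm_command", "kwargs": {"deltas": "1 0 0 -0.001 0 0 0; 1 0 0 -0.0015 0 0 0; 1 0 0 -0.0015 0 0 0; 1 0 0 -0.003 0 0 0; 1 0 0 -0.006 0 0 0; 1 0 0 -0.01 0 0 0; 1 0 0 -0.012 0 0 0; 1 0 0 -0.012 0 0 0; 1 0 0 0 0 0 0; 1 0 0 0 0 0 0"}}

```text
time_s: 17.42
ee_pos: [0.5205, 0.1299, 0.3098]
tool_rot: [[0.997, -0.073, 0.002], [-0.073, -0.997, 0.0], [0.002, -0.0, -1.0]]
contact_force: [-0.2, 0.5, -0.8]
grip_width: 0.0115
```

```bash
python3 look.py w15; python3 - <<'E'
from h import *
im=np.load('w15.npz')['im']; save('w15z',cv2.resize(im[130:260,180:330],None,fx=4.5,fy=4.5,interpolation=cv2.INTER_NEAREST))
E
```

```text
{'ee_pos': [0.5205, 0.1299, 0.3098], 'time_s': 17.4167, 'contact_force': [-0.1979, 0.5203, -0.7501], 'grip_width': 0.0115, 'ft_torque': [-0.0275, 0.0471, 0.0032]}
```

View pics/w15z.png

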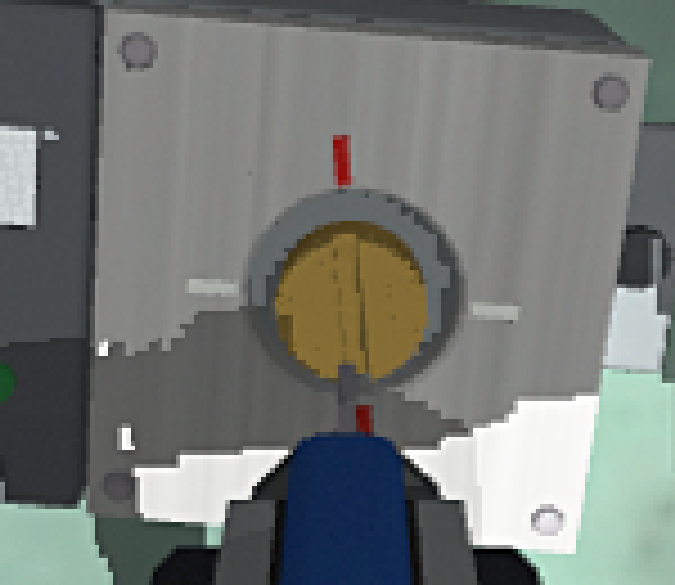

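```bash
python3 -c "
from h import *
rows([.5352,-.080,.309],-80.5,10,1)"
```

```text
1 0.003 0.0208 -0 0 -0.0001 -0.0239; 1 0.0025 0.0209 -0 0 -0.0001 -0.0239; 1 0.002 0.0209 -0 0 -0.0001 -0.0239; 1 0.0015 0.021 -0 0 -0.0001 -0.0239; 1 0.001 0.021 -0 0 -0.0001 -0.0239; 1 0.0005 0.021 -0 0 -0.0001 -0.0239; 1 0 0.021 -0 0 -0.0001 -0.0239; 1 -0.0005 0.021 -0 0 -0.0001 -0.0239; 1 -0.001 0.021 -0 0 -0.0001 -0.0239; 1 -0.0015 0.021 -0 0 -0.0001 -0.0239
```

Emit:
{"fn": "arm_command", "kwargs": {"deltas": "1 0.003 0.0208 0 0 0 -0.0239; 1 0.0025 0.0209 0 0 0 -0.0239; 1 0.002 0.0209 0 0 0 -0.0239; 1 0.0015 0.021 0 0 0 -0.0239; 1 0.001 0.021 0 0 0 -0.0239; 1 0.0005 0.021 0 0 0 -0.0239; 1 0 0.021 0 0 0 -0.0239; 1 -0.0005 0.021 0 0 0 -0.0239; 1 -0.001 0.021 0 0 0 -0.0239; 1 -0.0015 0.021 0 0 0 -0.0239"}}

```text
time_s: 18.3
ee_pos: [0.535, -0.0808, 0.308]
tool_rot: [[0.986, 0.166, -0.001], [0.166, -0.986, 0.0], [-0.001, -0.0, -1.0]]
contact_force: [1.2, -0.9, -1.3]
grip_width: 0.0112
```

Emit:
{"fn": "arm_command", "kwargs": {"deltas": "1 0 0 0 0 0 0; 1 0 0 0.008 0 0 0; 1 0 0 0.012 0 0 0; 1 0 0 0.012 0 0 0; 1 0 0 0.01 0 0 0; 1 0 0 0 0 0 0; 1 0 0 0 0 0 0; 1 0 0 0 0 0 0"}}

```text
time_s: 18.97
ee_pos: [0.5353, -0.0796, 0.2669]
tool_rot: [[0.986, 0.166, 0.0], [0.166, -0.986, -0.0], [0.0, 0.0, -1.0]]
contact_force: [0.0, -0.5, -1.3]
grip_width: 0.0111
```

```bash
python3 look.py w16; python3 - <<'E'
from h import *
D=np.load('w16.npz'); save('w16z',cv2.resize(D['im'][150:260,180:330],None,fx=4.5,fy=4.5,interpolation=cv2.INTER_NEAREST)); print(D['R'].round(4))
E
```

```text
{'ee_pos': [0.5353, -0.0796, 0.2669], 'time_s': 18.9667, 'contact_force': [0.0372, -0.5057, -1.2825], 'grip_width': 0.0111, 'ft_torque': [-0.0124, -0.0598, 0.0378]}
[[ 9.862e-01  1.657e-01  1.000e-04]
 [ 1.657e-01 -9.862e-01 -1.000e-04]
 [ 1.000e-04  2.000e-04 -1.000e+00]]
```

View pics/w16z.png

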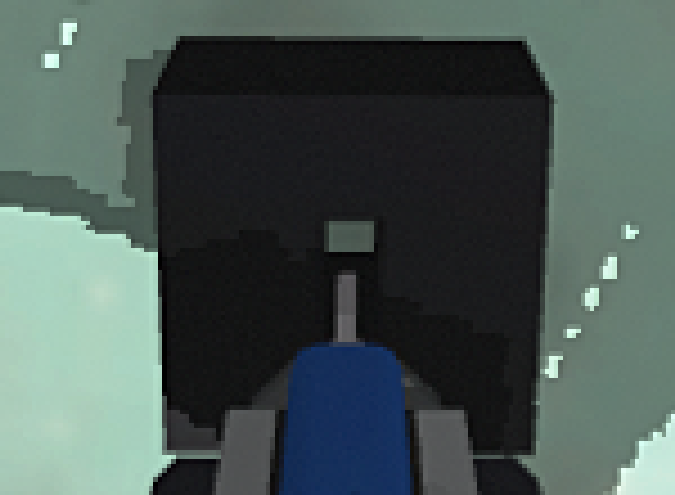

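Emit:
{"fn": "arm_command", "kwargs": {"deltas": "1 0 0.0006 0.004 0 0 0; 1 0 0 0.005 0 0 0; 1 0 0 0.005 0 0 0; 1 0 0 0.004 0 0 0; 1 0 0 0.004 0 0 0; 1 0 0 0 0 0 0; 1 0 0 0 0 0 0"}}

```text
time_s: 19.6
ee_pos: [0.5352, -0.0804, 0.2444]
tool_rot: [[0.986, 0.165, -0.001], [0.165, -0.986, 0.0], [-0.001, -0.0, -1.0]]
contact_force: [0.4, -0.2, -1.1]
grip_width: 0.0111
```

Emit:
{"fn": "arm_command", "kwargs": {"deltas": "1 0 0 0.005 0 0 0; 1 0 0 0.006 0 0 0; 1 0 0 0.006 0 0 0; 1 0 0 0.004 0 0 0; 1 0 0 0 0 0 0; 1 0 0 0 0 0 0"}}

```text
time_s: 20.1
ee_pos: [0.5352, -0.0804, 0.2234]
tool_rot: [[0.986, 0.165, -0.001], [0.165, -0.986, 0.0], [-0.001, -0.0, -1.0]]
contact_force: [-0.1, 0.6, -1.0]
grip_width: 0.0112
```

Emit:
{"fn": "arm_command", "kwargs": {"deltas": "1 0 0 0.0015 0 0 0; 1 0 0 0.0015 0 0 0; 1 0 0 0.0008 0 0 0; 1 0 0 0 0 0 0; 1 0 0 0 0 0 0"}}

```text
time_s: 20.52
ee_pos: [0.5352, -0.0804, 0.2199]
tool_rot: [[0.986, 0.165, -0.0], [0.165, -0.986, -0.0], [-0.0, 0.0, -1.0]]
contact_force: [-0.3, 0.2, -1.3]
grip_width: 0.0116
```

Emit:
{"fn": "arm_command", "kwargs": {"deltas": "1 0 0 0.0005 0 0 0; 1 0 0 0 0 0 0; 1 0 0 0 0 0 0"}}

```text
time_s: 20.77
ee_pos: [0.5353, -0.0804, 0.2194]
tool_rot: [[0.986, 0.165, -0.0], [0.165, -0.986, -0.0], [-0.0, 0.0, -1.0]]
contact_force: [0.6, -0.1, -1.0]
grip_width: 0.0113
```

Emit:
{"fn": "arm_command", "kwargs": {"deltas": "1 0 0 0.0005 0 0 0; 1 0 0 0 0 0 0; 1 0 0 0 0 0 0"}}

```text
time_s: 21.02
ee_pos: [0.5353, -0.0804, 0.219]
tool_rot: [[0.986, 0.165, 0.0], [0.165, -0.986, -0.0], [0.0, 0.0, -1.0]]
contact_force: [-0.0, -0.0, 0.2]
grip_width: 0.0116
```

Emit:
{"fn": "arm_command", "kwargs": {"deltas": "1 0 0 0.0004 0 0 0; 1 0 0 0 0 0 0; 1 0 0 0 0 0 0"}}

```text
time_s: 21.27
ee_pos: [0.5353, -0.0804, 0.2189]
tool_rot: [[0.986, 0.165, 0.0], [0.165, -0.986, -0.0], [0.0, 0.0, -1.0]]
contact_force: [-2.2, 0.3, 5.7]
grip_width: 0.0113
```

Emit:
{"fn": "arm_command", "kwargs": {"deltas": "0.5 0 0 0 0 0 0; 0.5 0 0 0 0 0 0; 0.5 0 0 0 0 0 0; 0.2 0 0 0 0 0 0; 0 0 0 0 0 0 0; -0.3 0 0 0 0 0 0; -0.5 0 0 0 0 0 0; -0.5 0 0 0 0 0 0; -0.5 0 0 0 0 0 0"}}

```text
time_s: 22.02
ee_pos: [0.5353, -0.0804, 0.2185]
tool_rot: [[0.986, 0.165, -0.0], [0.165, -0.986, -0.0], [-0.0, 0.0, -1.0]]
contact_force: [-0.3, 0.6, 0.2]
grip_width: 0.0639
```

Emit:
{"fn": "arm_command", "kwargs": {"deltas": "-0.5 0 0 -0.008 0 0 0; -0.5 0 0 -0.016 0 0 0; -0.5 0 0 -0.016 0 0 0; -0.5 0 0 -0.016 0 0 0; -0.5 0 0 -0.02 0 0 0; -0.5 0 0 -0.02 0 0 0; -0.5 0 0 -0.02 0 0 0; -0.5 0 0 -0.015 0 0 0; -0.5 0 0 0 0 0 0; -0.5 0 0 0 0 0 0"}}

```text
time_s: 22.85
ee_pos: [0.5352, -0.0804, 0.3505]
tool_rot: [[0.986, 0.165, 0.002], [0.165, -0.986, -0.001], [0.001, 0.001, -1.0]]
contact_force: [-0.9, 0.4, 0.2]
grip_width: 0.064
```

```bash
python3 - <<'E'
from h import *
im,d,C,st=shot('wrist','w17'); print(st['ee_pos'],st['time_s'],st['grip_width'])
px=np.argwhere(d>0); X=w(px,d[d>0],C)
nr=(abs(X[:,0]-.537)<.06)&(abs(X[:,1]+.079)<.06)
for lo,hi in[(.03,.039),(.074,.09)]:
    s=X[nr&(X[:,2]>lo)&(X[:,2]<hi)]
    print(cv2.minAreaRect((s[:,:2]*1000).astype(np.float32)),np.median(s[:,2]))
for n in('top','side'):
    im,d,C,st=shot(n,n+'17')
    save(n+'17',cv2.resize(im,(800,600),interpolation=cv2.INTER_CUBIC))
E
```

```text
[ 0.53522436 -0.08035886  0.35051017] 22.85 0.06396960395864153
((534.34033203125, -79.61915588378906), (56.34779357910156, 56.11039352416992), 9.460533142089844) 0.03616293653232897
((534.8675537109375, -79.8705062866211), (29.60410499572754, 11.720972061157227), 9.354486465454102) 0.08168378254053581
```

View pics/w17.png

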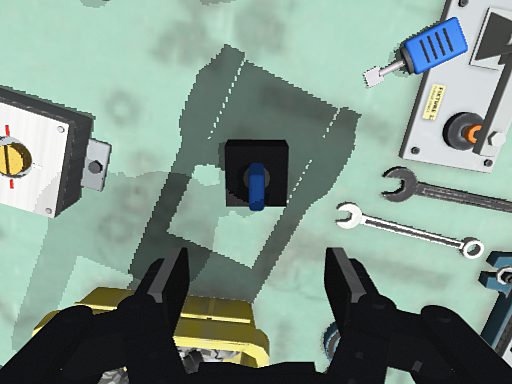

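View pics/side17.png

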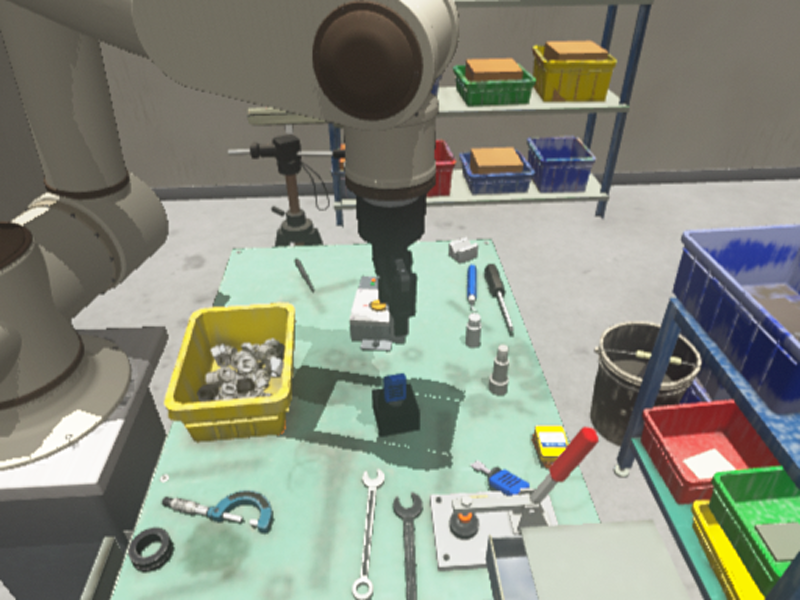

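```bash
python3 -c "
from h import *
print(ctrl.job_done()); s=ctrl.sense(); print(s['time_s'],s['contact_force'])"
```

```text
the job is handed in; nothing more can be done
None
the job is handed in; nothing more can be done
```

The battery hatch is locked and the slot key is back in its stand. I handed the job in at about 23 s of the 72 s allowed.

- **Locking:** I took the key farthest to the robot's left, lined its blade up with the slot using the wrist camera and felt for the slot bottom. I then pushed the head down about 5 mm, with about 9 N at most, and turned it clockwise. When I eased off, the head came back up to its original height. The last pictures show the slot pointing at the red ticks.
- **Side load:** This reached about 6 N near the end of the turn, roughly where the fastener is allowed to give way. I shifted the tool slightly to relieve it.
- **Key in stand:** The flange met the stand at the same height as when I picked the key up. After release, the handle top measured 81.7 mm high, as at the start, and its position and angle were within about 0.3 mm and 0.1° of the first reading.
- **Other things:** I did not move any of them. A look-alike key stood upright in the first picture and was already lying on its side by about 4 s. The arm had not been near it by then, so it seems to have fallen by itself.

The top and wrist cameras differed by about 2–3 mm in world x, about their stated accuracy, so I lined the blade up with the slot by what the wrist camera showed.

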